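# Clamp the tartlet die in the drive unit's chuck

## Task

Fit the blue tartlet die to the drive unit: lift it out of its rack, stand it stem down and fully home in the open chuck, and let go of it. Then turn the black sleeve clockwise (seen from above), taking fresh grips as needed, until you feel the jaws tighten and hold the stem firmly and upright; stop there, do not force it, and let go. Leave the other two dies, the bowl and the spatula where they are.

Things in the scene. Friction and masses are not known exactly. Their poses are not given: they have to be found in the camera images.
- die_blue: The die to fit: a steel stem, 16 mm across and 67 mm long, under a round ribbed BLUE plastic head, 40 mm across and 22 mm high (89 mm overall, about 0.16 kg). Origin: centre of the stem's foot; z points up the stem to the head. At first it hangs upright in one of the rack's three holes, head resting on the rack.
- die_white: Another die of the same size with a smooth white head, hanging in the rack; leave it there (not shifted by more than 25 mm). Origin at the foot of its stem.
- die_brass: Another die of the same size with a ribbed brass head, hanging in the rack; leave it there (not shifted by more than 25 mm). Origin at the foot of its stem.
- rack: Fixed white rack, 70 mm (its x) by 210 mm (its y), top at 80 mm above the table, with three 21 mm holes through its 10 mm top in a row along its y axis, 68 mm apart; which die hangs in which hole varies. Origin: centre of its foot on the table.
- chuck_mouth (a point): On the chuck's vertical axis, level with the top of its turning sleeve, 108 mm above the table. The sleeve is a black ribbed rubber ring, 58 mm outside, 42 mm bore, 36 mm high; grip it across its outside from above. Clockwise seen from above closes the jaws. How far they stand open at first varies: expect 1.5 to 3 rad of turning until tight. It stays where it is left.
- sleeve_mid (a point): On the same axis, half way up the sleeve (90 mm above the table). How the sleeve feels: friction of about 0.3 N m either way; once the jaws bear on the stem the torque climbs by some 0.15 N m per 0.1 rad. Judge by the rise over free turning, as the reading at rest can be off by the friction: a rise of 0.3 to 0.7 N m is firmly tightened, over 0.9 N m is forcing it.
- chuck_seat (a point): On the chuck's axis, floor of its bore, 44 mm above the table (top of the white housing, 170 x 150 mm). The stem's foot rests here when fully home; the head's underside is then 3 mm above the sleeve, its top 133 mm above the table. A fixed steel ring round it, 30 mm bore, 52 mm outside, reaches up to 70 mm.
- jaw_a: First of the three coupled aluminium jaws, 30 mm high, that close inwards inside the sleeve. Origin: inside the jaw, 90 mm above the table; its x axis points outwards.
- jaw_b: Second jaw, like jaw_a, 120 degrees on.
- jaw_c: Third jaw, like jaw_a, 240 degrees on.
- bowl: Loose white ceramic bowl, 130 mm across, 60 mm high, on the table; bystander. Origin: centre of its foot.
- spatula: Loose spatula, 240 mm long, green handle, lying on the table; bystander. Origin: near its middle, on the table; x along its length.
Not all that is in view belongs to the job. Of the things like the die_blue, leave any that is green, pink or red; of the rest the larger one is meant.

How it is judged:
By the outcome, as a careful person would: the job done as asked, in the order asked, and still so for the second after the job is handed in, with the robot touching nothing.
It also fails if it takes over 67 s, if anything falls off the work surface, if the arm or the gripper's body presses on something with over 40 N, if the wrist force passes 120 N, or if a joint passes its speed limit or range.

## Robot

A 6-joint arm with a two-finger parallel gripper is mounted at the origin on the work surface. World frame = base frame: x ahead of the robot, y to its left, z up, the work surface at z = 0. Lengths are in mm, angles in rad, forces in N, time in s.
With the tool pointing down it reaches from about 300 to 775 mm from the base axis. Payload 14.6 kg.
Tool frame: the origin (TCP) lies between the finger pads; the fingertips stand manip.nose_length ahead of it and the grasp point (between the pads) lies 11 mm behind it (manip.nose_length is the distance from the TCP to the fingertips, in mm); z points along the fingers, y is the line along which they close (so a half turn about z gives the same grasp; the last joint's range is limited). The gripper opens to 94 mm and grips with 3 to 60 N. Pads are 16 mm wide; open, the fingers measure 119 mm over their backs; the gripper's body (75 mm by 177 mm) begins 78 mm behind the grasp point.
Start: joints at [-1.359, 0.3, 1.521, -0, 1.321, -0.067], TCP at [151.354, -528.754, 213.446] pointing down, gripper open.
Joint ranges: [-3.03, 3.03], [-0.79, 2.21], [0.23, 2.52], [-1.04, 4.18], [0, 3.07], [-2.55, 2.55]. Speed limits (rad/s): [2.22, 2.22, 2.57, 3.14, 3.14, 3.14].

## Interface

Orientations are given as [roll, pitch, yaw] about the fixed x, y, z axes, in that order (R = Rz(yaw) Ry(pitch) Rx(roll)).
In Python, from cell import manip, cams, job gives the robot as it stands.
- The arm moves only by the tool jog_arm, never from a script. Its argument "commands" is a list of rows, each an object of numbers: "dx", "dy", "dz": the shift along the tool's x, y, z each as a share of 40 mm, from -1 to 1; "ax", "ay", "az": the turn, a rotation vector about the tool's x, y, z each as a share of 10 degrees, from -1 to 1; "gripper": the closure, from 0 (fully open) to 1 (shut). A call has 1 to 10 rows; each row shifts and turns the commanded pose from where the row before left it, along the tool's axes as they then stand; what a row does not reach is not made up. A row lasts 1/8 s, in which the tool goes at most 62.5 mm and 10.7 degrees, less where a joint would pass 70% of its speed; a pose out of reach is approached as far as the arm can. A call with a number of a shift or a turn outside -1 to 1 is refused whole. A call with a gripper value outside its range is refused whole. The fingers move at their own pace and stop on an object; "squeeze" is the grip in N (left out, the last holds). Time passes only in rows, so rows that do not move let the fingers close. It gives the time, the measured TCP pose, the force, the opening and the grip force at its end, in the units of the state.
- manip.read_state(): the state, without advancing time (a new reading comes with each control period).
- cams.camera(name): name is "scene" or "top" or "wrist"; returns a dict with "image" (384x512x3 uint8, red, green, blue), "fx", "fy", "cx", "cy" (pixels), "world_to_cam" (4x4, takes a point from world to camera coordinates). Camera axes: x right, y down, z forward; pixel columns grow to the right and rows downward; lengths in mm; the calibration is good to about 2 mm. A picture is of the moment at which its call begins. There is no depth.
- job.sign_off(): hands the job in; it is judged then, once.
The state is a dict: "clock": time; "joints": joint angles; "qd": joint speeds; "effort": joint torques, N m; "eef_pos": TCP position; "eef_rot": TCP orientation; "wrist_force": force on the tool from outside, world axes, zero at the start; "moment": the same for the moment, N m; "finger_gap": finger opening in mm; "finger_force": force on a finger pad.
Only numpy, scipy, OpenCV 4.12 (cv2) and the standard library are available. Lean on these libraries where they do the work, as an engineer would, in place of code of your own. Each camera call takes 0.05 s, during which the arm holds its last target. There are 200 camera calls.

## Working session

There is one attempt and no reset: what is moved stays moved. The work goes in short steps, Python scripts to look and compute and a tool call to move; the robot and the scene stay as the last step left them, time stands still between calls to the robot, and variables do not carry over. Pictures are saved under pics/ and viewed, at most 10 in all, crops included, and the job is handed in when it is done.

Besides the shell and the picture viewer there is one more tool, called as name(argument=value, ...), one argument or row to a line, values as JSON. jog_arm: Moves the arm, as the interface text tells. Shift numbers are shares of 40 mm and turn numbers shares of 10 degrees, none past 1 either way. Its arguments: {"type":"object","properties":{"commands":{"type":"array"},"squeeze":{"type":"number"}},"required":["commands"]}

```bash
mkdir -p pics; ls; python3 - <<'E'
from cell import manip,cams,job
import cv2,numpy as np
print(manip.read_state(), manip.nose_length)
a=[cams.camera(n) for n in("scene","top")]
for n,c in zip(("scene","top"),a):
    print(n,c["fx"],c["cx"],c["cy"],np.round(c["world_to_cam"],3).tolist())
    cv2.imwrite(f"pics/{n}0.png",cv2.resize(c["image"][:,:,::-1],(800,600),interpolation=cv2.INTER_CUBIC))
E
```

```text
pics
{'clock': 0.0, 'joints': array([-1.35858337e+00,  3.00464011e-01,  1.52158442e+00,  4.88418556e-05,
        1.32074070e+00, -6.65791242e-02]), 'qd': array([-0.00016813,  0.00102483,  0.00196238, -0.00109673, -0.00124739,
        0.00100036]), 'effort': array([-1.36297320e-03, -5.31805944e+01, -3.52735555e+01,  7.07765669e-02,
        2.44184292e-02, -9.08290872e-05]), 'eef_pos': array([ 151.32125284, -528.49822012,  212.88881676]), 'eef_rot': array([-3.14040197e+00, -1.26805032e-04,  2.78779892e-01]), 'wrist_force': array([-0.02191673, -0.1915799 ,  0.11499185]), 'moment': array([-0.04965662,  0.02802641,  0.02416658]), 'finger_force': 0.0, 'finger_gap': 94.22995488910738} 8.0
scene 352.64928665037104 251.0465598494938 194.04148270298788 [[-0.767, 0.642, -0.019, 479.564], [0.49, 0.565, -0.664, -177.454], [-0.415, -0.518, -0.748, 1101.652], [0.0, 0.0, 0.0, 1.0]]
top 475.08940988949394 249.1508948822536 192.4137810691664 [[-0.017, -1.0, -0.013, -42.709], [-0.985, 0.019, -0.17, 608.208], [0.17, 0.01, -0.985, 1316.081], [0.0, 0.0, 0.0, 1.0]]
```

View pics/top0.png

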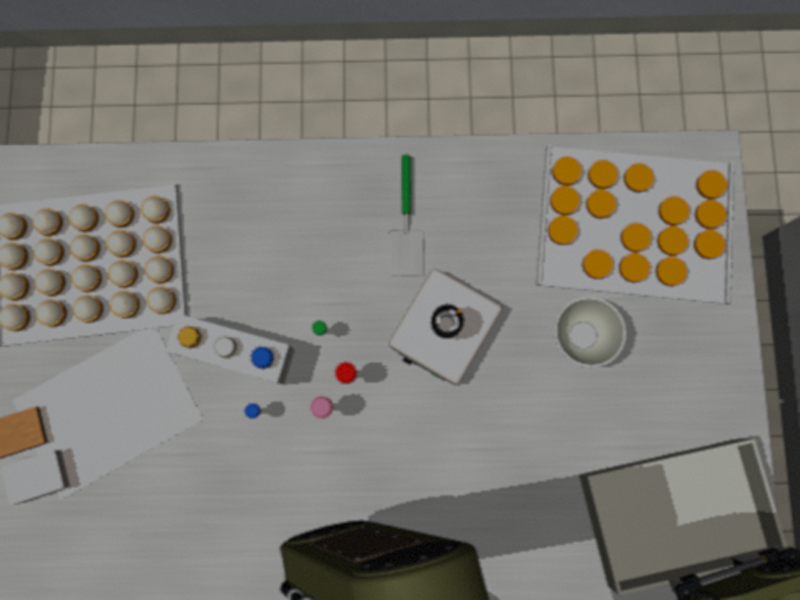

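View pics/scene0.png

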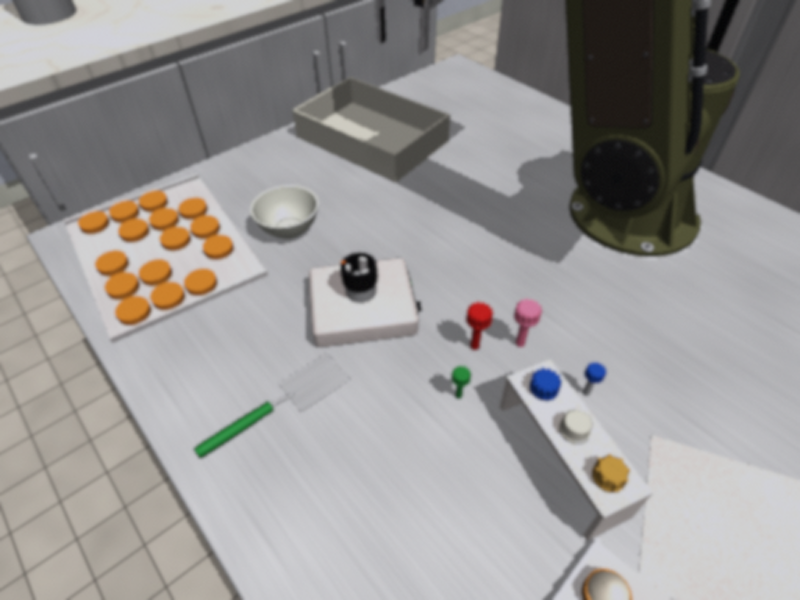

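Candidates in the top view: large blue head in the rack (262,357), small blue (252,410), green (320,327), red (345,373) and pink (321,407). By the description it is the large blue one in the rack. The chuck is at (447,321), the bowl at (591,331) and the spatula at (406,215). Next I'll measure these and take a close crop.

```bash
cat > h.py <<'E'
import cv2,numpy as np
from cell import manip,cams,job
def ray(c,u,v,z):
    W=c["world_to_cam"];R=W[:3,:3];o=-R.T@W[:3,3]
    d=R.T@np.array([(u-c["cx"])/c["fx"],(v-c["cy"])/c["fy"],1]);return o+d*(z-o[2])/d[2]
def proj(c,p):
    q=c["world_to_cam"]@np.append(p,1);return np.array([c["fx"]*q[0]/q[2]+c["cx"],c["fy"]*q[1]/q[2]+c["cy"]])
def blobs(mask,amin=20):
    n,l,s,ce=cv2.connectedComponentsWithStats(mask.astype(np.uint8))
    return [(ce[i].round(1).tolist(),s[i].tolist()) for i in range(1,n) if s[i,4]>=amin]
def hsv(c): return cv2.cvtColor(c["image"],cv2.COLOR_RGB2HSV).astype(int)
E
python3 - <<'E'
from h import *
crops=[]
for n in("top","scene"):
    c=cams.camera(n);h=hsv(c);H,S,V=h[...,0],h[...,1],h[...,2]
    for nm,m,z in(("blue",(abs(H-112)<12)&(S>140),91),("brass",(abs(H-20)<8)&(S>120),91),("black",(V<45),90)):
        for ce,s in blobs(m):
            p=ray(c,*ce,z)
            if p[0]<300 or abs(p[1])>500 or s[4]>3000: continue
            print(n,nm,ce,s,p.round(1))
    u,v=(168,229) if n=="top" else (350,246)
    crops.append(cv2.resize(c["image"][v-40:v+40,u-40:u+40,::-1],(400,400),interpolation=cv2.INTER_CUBIC))
cv2.imwrite("pics/crop.png",np.hstack(crops))
E
```

```text
top blue [167.2, 228.5] [161, 223, 13, 12, 131] [503.7 174.2  91. ]
top blue [161.0, 262.5] [157, 259, 9, 8, 60] [410.9 190.   91. ]
top brass [361.2, 127.9] [351, 100, 21, 56, 803] [ 781.1 -377.    91. ]
top brass [385.0, 120.5] [375, 102, 20, 37, 528] [ 801.6 -446.    91. ]
top brass [104.0, 136.7] [97, 128, 11, 14, 34] [770.5 358.9  91. ]
top brass [81.2, 139.5] [75, 132, 10, 13, 37] [763.6 424.2  91. ]
top brass [58.0, 142.4] [51, 134, 11, 14, 40] [756.4 490.5  91. ]
top brass [406.4, 161.2] [397, 143, 20, 37, 548] [ 681.1 -498.2   91. ]
top brass [105.1, 156.5] [98, 149, 11, 12, 32] [712.1 353.7  91. ]
top brass [82.2, 158.3] [75, 150, 11, 14, 37] [708.2 418.9  91. ]
top brass [59.4, 161.0] [53, 153, 10, 14, 38] [701.6 483.7  91. ]
top brass [382.2, 168.6] [373, 160, 19, 18, 273] [ 661.2 -429.    91. ]
top brass [107.0, 175.1] [101, 167, 10, 14, 29] [657.9 346.4  91. ]
top brass [83.9, 177.2] [77, 169, 11, 14, 37] [653.2 411.7  91. ]
top brass [60.4, 179.8] [53, 172, 11, 14, 38] [647.  478.1  91. ]
top brass [108.7, 193.7] [103, 186, 9, 14, 31] [604.5 339.8  91. ]
top brass [85.
[... 278 characters left out ...]
238.0] [375, 233, 12, 11, 105] [438.2 205.6  91. ]
scene blue [348.5, 245.5] [340, 237, 18, 18, 264] [504.  173.8  91. ]
scene brass [105.0, 140.6] [89, 122, 32, 38, 588] [ 744.2 -485.5   91. ]
scene brass [131.3, 145.7] [115, 127, 34, 38, 607] [ 699.  -417.3   91. ]
scene brass [78.3, 183.9] [61, 161, 35, 46, 815] [ 865.4 -372.9   91. ]
scene brass [102.9, 181.7] [89, 166, 28, 32, 531] [ 816.  -339.9   91. ]
scene brass [127.8, 179.9] [118, 172, 20, 16, 252] [ 766.2 -304.8   91. ]
scene brass [390.3, 302.7] [380, 292, 22, 22, 361] [543.3 304.6  91. ]
scene brass [374.9, 377.5] [373, 369, 5, 15, 39] [668.2 364.2  91. ]
scene black [229.4, 176.3] [219, 163, 21, 24, 295] [ 567.8 -150.1   90. ]
```

View pics/crop.png

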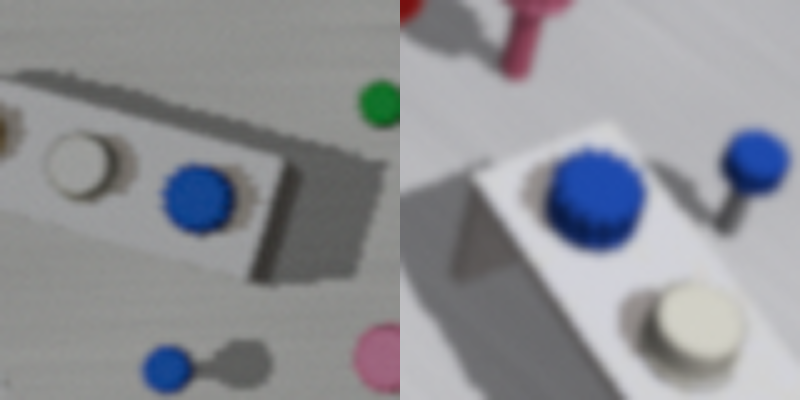

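The crop shows the ribbed, large blue head in the rack, which is the one to fit, and the smaller blue one standing off to the side. The two views agree on (504,174). The brass die is 136 mm away, which is 2 × 68 as expected. I'll move above the chuck first for a wrist view.

jog_arm(
  commands=[
    {"dx":0.89,"dy":-0.443,"dz":-0.137},
    {"dx":0.89,"dy":-0.443,"dz":-0.137},
    {"dx":0.89,"dy":-0.443,"dz":-0.137},
    {"dx":0.89,"dy":-0.443,"dz":-0.137},
    {"dx":0.89,"dy":-0.443,"dz":-0.137},
    {"dx":0.89,"dy":-0.443,"dz":-0.137},
    {"dx":0.89,"dy":-0.443,"dz":-0.137},
  ],
)

```text
schema error: expected keys dx, dy, dz, ax, ay, az, gripper
```

jog_arm(
  commands=[
    {"dx":0.89,"dy":-0.443,"dz":-0.137},
    {"dx":0.89,"dy":-0.443,"dz":-0.137},
    {"dx":0.89,"dy":-0.443,"dz":-0.137},
    {"dx":0.89,"dy":-0.443,"dz":-0.137},
    {"dx":0.89,"dy":-0.443,"dz":-0.137},
    {"dx":0.89,"dy":-0.443,"dz":-0.137},
    {"dx":0.89,"dy":-0.443,"dz":-0.137},
    {"dx":0},
  ],
)

```text
schema error: expected keys dx, dy, dz, ax, ay, az, gripper
```

```bash
python3 - <<'E'
from h import *
c=cams.camera("wrist");s=manip.read_state();print(s["eef_pos"],s["eef_rot"],s["joints"],s["clock"])
print(c["fx"],c["world_to_cam"].round(3).tolist(),proj(c,[562,-153,108]))
cv2.imwrite("pics/w1.png",cv2.resize(c["image"][:,:,::-1],(800,600)));np.save("w1.npy",c,allow_pickle=True)
E
```

```text
[ 151.34237814 -528.64306493  213.18581289] [-3.14104456e+00 -2.84570211e-06  2.78845425e-01] [-1.35856258e+00  3.00176031e-01  1.52125584e+00 -3.47230139e-05
  1.32070785e+00 -6.66030727e-02] 0.25
270.65249895496896 [[0.276, -0.961, -0.001, -548.492], [-0.927, -0.267, 0.263, -26.974], [-0.253, -0.072, -0.965, 391.194], [0.0, 0.0, 0.0, 1.0]] [-169.89717604 -641.77784411]
```

View pics/w1.png

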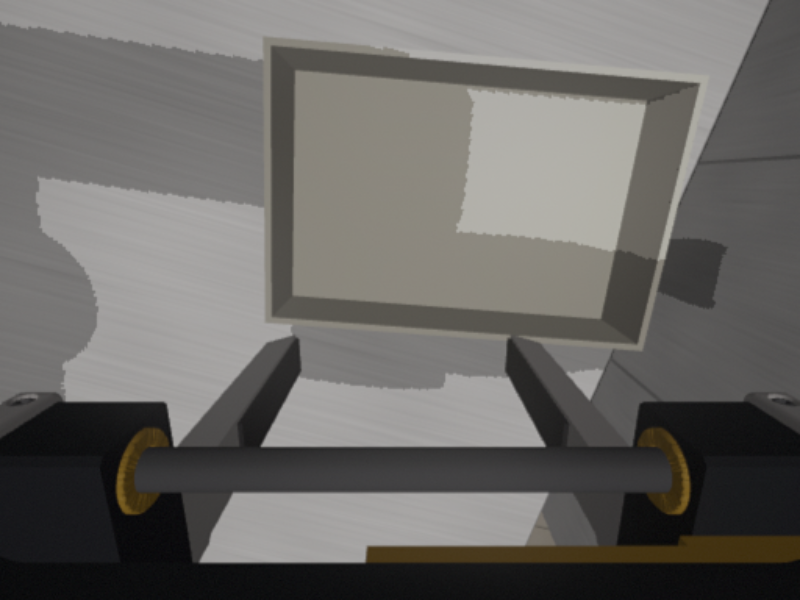

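The wrist camera shows only the bin, because every row needs all of its keys and the arm has not moved. The camera looks ahead along tool x, so I'll stop about 70 mm short of the chuck.

jog_arm(
  commands=[
    {"dx":0.89,"dy":-0.48,"dz":-0.15,"ax":0,"ay":0,"az":0,"gripper":0},
    {"dx":0.89,"dy":-0.48,"dz":-0.15,"ax":0,"ay":0,"az":0,"gripper":0},
    {"dx":0.89,"dy":-0.48,"dz":-0.15,"ax":0,"ay":0,"az":0,"gripper":0},
    {"dx":0.89,"dy":-0.48,"dz":-0.15,"ax":0,"ay":0,"az":0,"gripper":0},
    {"dx":0.89,"dy":-0.48,"dz":-0.15,"ax":0,"ay":0,"az":0,"gripper":0},
    {"dx":0.89,"dy":-0.48,"dz":-0.15,"ax":0,"ay":0,"az":0,"gripper":0},
  ],
)

```text
clock: 1.0
eef_pos: [325.8, -358.2, 249.7]
eef_rot: [3.142, -0.0, 0.279]
wrist_force: [-0.3, 0.6, -0.1]
finger_gap: 93.9
finger_force: 0.0
```

jog_arm(
  commands=[
    {"dx":0.89,"dy":-0.55,"dz":-0.15,"ax":0,"ay":0,"az":0,"gripper":0},
    {"dx":0.89,"dy":-0.55,"dz":-0.15,"ax":0,"ay":0,"az":0,"gripper":0},
    {"dx":0.89,"dy":-0.55,"dz":-0.15,"ax":0,"ay":0,"az":0,"gripper":0},
    {"dx":0.89,"dy":-0.55,"dz":-0.15,"ax":0,"ay":0,"az":0,"gripper":0},
    {"dx":0.89,"dy":-0.55,"dz":-0.15,"ax":0,"ay":0,"az":0,"gripper":0},
    {"dx":0.89,"dy":-0.55,"dz":-0.15,"ax":0,"ay":0,"az":0,"gripper":0},
    {"dx":0,"dy":0,"dz":0,"ax":0,"ay":0,"az":0,"gripper":0},
  ],
)

```text
clock: 1.88
eef_pos: [495.2, -171.9, 285.5]
eef_rot: [-3.142, -0.0, 0.282]
wrist_force: [-1.1, -0.4, 0.2]
finger_gap: 94.0
finger_force: 0.0
```

```bash
python3 - <<'E'
from h import *
c=cams.camera("wrist");s=manip.read_state();print(s["eef_pos"],s["eef_rot"],s["joints"],s["clock"])
print(proj(c,[562,-153,108]))
cv2.imwrite("pics/w2.png",cv2.resize(c["image"][:,:,::-1],(800,600)));np.save("w2.npy",c,allow_pickle=True)
h=hsv(c);
for ce,st in blobs(h[...,2]<50,100):
    print(ce,st,ray(c,*ce,100).round(1))
E
```

```text
[ 494.31506086 -172.87439215  285.19194956] [-3.14138303e+00  3.93794591e-04  2.80761843e-01] [-4.06333839e-01  1.94901531e-01  1.48535655e+00 -8.82486231e-05
  1.46177197e+00  8.83710308e-01] 1.925
[258.99993911 122.13179942]
[248.6, 326.7] [0, 218, 512, 166, 35929] [ 255.4 -225.4  100. ]
```

View pics/w2.png

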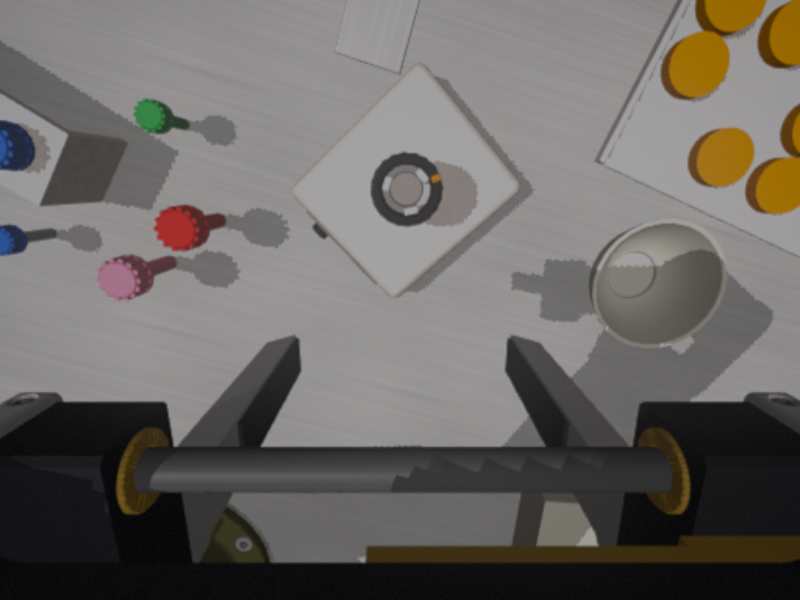

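The wrist view shows the chuck with its sleeve ring centred near (407,188) and the open jaws inside it. The rack edge and blue head are at the left (10,145) and the bowl at (660,285).

```bash
python3 - <<'E'
from h import *
c=np.load("w2.npy",allow_pickle=True).item()
V=hsv(c)[...,2];m=(V<95).astype(np.uint8);m[:,:225]=0;m[:,300:]=0;m[:90]=0;m[160:]=0
cs,_=cv2.findContours(m,cv2.RETR_EXTERNAL,cv2.CHAIN_APPROX_NONE)
k=max(cs,key=cv2.contourArea);e=cv2.fitEllipse(k);print(e)
for f in(108,100): print(f,ray(c,*e[0],f).round(1))
# predicted projected centre of sleeve silhouette for candidate positions
from scipy.optimize import least_squares
def sil(p):
    t=np.linspace(0,6.283,60);P=[proj(c,[p[0]+29*np.cos(a),p[1]+29*np.sin(a),z]) for a in t for z in(72,108)]
    h=cv2.convexHull(np.float32(P));return np.array([*cv2.minEnclosingCircle(h)[0]]),cv2.boundingRect(h),h
kb=cv2.convexHull(k);x,y,w,hh=cv2.boundingRect(kb);obs=np.array([x-.5+w/2,y-.5+hh/2])
def res(p):
    h=sil(p)[2].reshape(-1,2);return (h.max(0)+h.min(0))/2-obs
s=least_squares(res,[562,-153],diff_step=1e-3);h=sil(s.x)[2].reshape(-1,2)
print("fit",s.x,s.fun,"size model",h.max(0)-h.min(0),"obs",w,hh)
E
```

```text
((259.536865234375, 120.95967864990234), (43.648048400878906, 46.284812927246094), 167.64208984375)
108 [ 563.6 -153.2  108. ]
100 [ 563.4 -153.3  100. ]
fit [ 563.04521315 -153.99171705] [0. 0.] size model [46.436752 47.862785] obs 47 47
```

jog_arm(
  commands=[
    {"dx":0,"dy":0,"dz":0,"ax":0,"ay":0,"az":-0.953,"gripper":0},
    {"dx":0,"dy":0,"dz":0,"ax":0,"ay":0,"az":-0.953,"gripper":0},
    {"dx":0,"dy":0,"dz":0,"ax":0,"ay":0,"az":-0.953,"gripper":0},
    {"dx":0,"dy":0,"dz":0,"ax":0,"ay":0,"az":-0.953,"gripper":0},
    {"dx":0,"dy":0,"dz":0,"ax":0,"ay":0,"az":-0.953,"gripper":0},
    {"dx":0,"dy":0,"dz":0,"ax":0,"ay":0,"az":-0.953,"gripper":0},
  ],
)

```text
clock: 2.68
eef_pos: [493.2, -174.5, 285.3]
eef_rot: [-3.141, 0.0, 1.281]
wrist_force: [0.0, -0.1, -0.6]
finger_gap: 94.3
finger_force: 0.0
```

jog_arm(
  commands=[
    {"dx":0.945,"dy":-0.323,"dz":0.196,"ax":0,"ay":0,"az":0,"gripper":0},
    {"dx":0.945,"dy":-0.323,"dz":0.196,"ax":0,"ay":0,"az":0,"gripper":0},
    {"dx":0.945,"dy":-0.323,"dz":0.196,"ax":0,"ay":0,"az":0,"gripper":0},
    {"dx":0.945,"dy":-0.323,"dz":0.196,"ax":0,"ay":0,"az":0,"gripper":0},
    {"dx":0.945,"dy":-0.323,"dz":0.196,"ax":0,"ay":0,"az":0,"gripper":0},
    {"dx":0.945,"dy":-0.323,"dz":0.196,"ax":0,"ay":0,"az":0,"gripper":0},
    {"dx":0.945,"dy":-0.323,"dz":0.196,"ax":0,"ay":0,"az":0,"gripper":0},
    {"dx":0,"dy":0,"dz":0,"ax":0,"ay":0,"az":0,"gripper":0},
  ],
)

```text
clock: 3.68
eef_pos: [483.5, 106.6, 229.9]
eef_rot: [-3.14, 0.001, 1.278]
wrist_force: [0.5, -0.8, -0.1]
finger_gap: 93.8
finger_force: 0.0
```

```bash
cat >> h.py <<'E'
def togo(x,y,z,yawdeg=None):
    s=manip.read_state();d=np.array([x,y,z])-s["eef_pos"];from_R=cv2.Rodrigues
    from scipy.spatial.transform import Rotation as R
    r=R.from_euler("xyz",s["eef_rot"]);print("t",round(s["clock"],2),"pos",s["eef_pos"].round(1),"yaw",np.degrees(s["eef_rot"]).round(1),"q6",s["joints"][5].round(2),"tool shift/40:",(r.inv().apply(d)/40).round(3))
    if yawdeg is not None: print("az/10deg (cw +):",(np.degrees(s["eef_rot"][2])-yawdeg)/10)
    return s
E
python3 - <<'E'
from h import *
c=cams.camera("wrist");h=hsv(c);m=(abs(h[...,0]-112)<12)&(h[...,1]>140)
for ce,st in blobs(m): print(ce,st,ray(c,*ce,91).round(1),"pred",proj(c,[504,174,91]))
mm=(h[...,2]>0)
togo(504,174,150,73.3)
# silhouette fit
k=max(cv2.findContours(m.astype(np.uint8),0,1)[0],key=cv2.contourArea);x,y,w,hh=cv2.boundingRect(k);obs=np.array([x-.5+w/2,y-.5+hh/2])
from scipy.optimize import least_squares
def box(p):
    P=np.array([proj(c,[p[0]+20*np.cos(a),p[1]+20*np.sin(a),z]) for a in np.linspace(0,6.283,90) for z in(80,102)]);return P.min(0),P.max(0)
s=least_squares(lambda p:sum(box(p))/2-obs,[504,174],diff_step=1e-3);print(s.x,box(s.x)[1]-box(s.x)[0],w,hh)
E
```

```text
[258.0, 120.3] [241, 103, 35, 36, 906] [504.9 176.3  91. ] pred [257.86024212 122.58354219]
[180.7, 123.9] [170, 114, 22, 21, 343] [421.3 197.3  91. ] pred [257.86024212 122.58354219]
t 3.73 pos [483.9 105.6 230.3] yaw [-180.     0.    73.2] q6 0.43 tool shift/40: [ 1.784 -0.012  2.007]
az/10deg (cw +): -0.010049776910369701
[504.73904453 175.93653031] [37.36922395 38.54114417] 35 36
```

The differential wrist measurement cancels the camera bias. The wrist sees the die at (504.8,176.0), within 2 mm of the other views. Now the grasp.

jog_arm(
  commands=[
    {"dx":0.905,"dy":0,"dz":0.9,"ax":0,"ay":0,"az":0,"gripper":0},
    {"dx":0.905,"dy":0,"dz":0.9,"ax":0,"ay":0,"az":0,"gripper":0},
    {"dx":0,"dy":0,"dz":0.7,"ax":0,"ay":0,"az":0,"gripper":0},
    {"dx":0,"dy":0,"dz":0.6,"ax":0,"ay":0,"az":0,"gripper":0},
    {"dx":0,"dy":0,"dz":0.37,"ax":0,"ay":0,"az":0,"gripper":0},
    {"dx":0,"dy":0,"dz":0,"ax":0,"ay":0,"az":0,"gripper":0},
  ],
)

```text
clock: 4.47
eef_pos: [505.1, 174.2, 91.4]
eef_rot: [-3.141, 0.001, 1.276]
wrist_force: [0.8, -0.3, 0.7]
finger_gap: 94.2
finger_force: 0.0
```

jog_arm(
  commands=[
    {"dx":0,"dy":0,"dz":0,"ax":0,"ay":0,"az":0,"gripper":1},
    {"dx":0,"dy":0,"dz":0,"ax":0,"ay":0,"az":0,"gripper":1},
    {"dx":0,"dy":0,"dz":0,"ax":0,"ay":0,"az":0,"gripper":1},
    {"dx":0,"dy":0,"dz":0,"ax":0,"ay":0,"az":0,"gripper":1},
    {"dx":0,"dy":0,"dz":0,"ax":0,"ay":0,"az":0,"gripper":1},
    {"dx":0,"dy":0,"dz":0,"ax":0,"ay":0,"az":0,"gripper":1},
  ],
  squeeze=25,
)

```text
clock: 5.22
eef_pos: [505.1, 175.2, 91.8]
eef_rot: [-3.141, 0.0, 1.277]
wrist_force: [-0.4, 0.2, 0.1]
finger_gap: 39.4
finger_force: 25.0
```

jog_arm(
  commands=[
    {"dx":0,"dy":0,"dz":-0.4,"ax":0,"ay":0,"az":0,"gripper":1},
    {"dx":0,"dy":0,"dz":-0.8,"ax":0,"ay":0,"az":0,"gripper":1},
    {"dx":0,"dy":0,"dz":-0.8,"ax":0,"ay":0,"az":0,"gripper":1},
    {"dx":0,"dy":0,"dz":-0.8,"ax":0,"ay":0,"az":0,"gripper":1},
    {"dx":0,"dy":0,"dz":-0.65,"ax":0,"ay":0,"az":0,"gripper":1},
    {"dx":-0.5,"dy":0.2,"dz":0,"ax":0,"ay":0,"az":0,"gripper":1},
  ],
)

```text
clock: 5.98
eef_pos: [507.5, 154.4, 232.9]
eef_rot: [3.138, -0.002, 1.278]
wrist_force: [0.3, 0.3, -2.0]
finger_gap: 39.4
finger_force: 25.0
```

jog_arm(
  commands=[
    {"dx":-0.9,"dy":0.37,"dz":0,"ax":0,"ay":0,"az":0,"gripper":1},
    {"dx":-0.9,"dy":0.37,"dz":0,"ax":0,"ay":0,"az":0,"gripper":1},
    {"dx":-0.9,"dy":0.37,"dz":0,"ax":0,"ay":0,"az":0,"gripper":1},
    {"dx":-0.9,"dy":0.37,"dz":0,"ax":0,"ay":0,"az":0,"gripper":1},
    {"dx":-0.9,"dy":0.37,"dz":0,"ax":0,"ay":0,"az":0,"gripper":1},
    {"dx":-0.9,"dy":0.37,"dz":0,"ax":0,"ay":0,"az":0,"gripper":1},
    {"dx":-0.9,"dy":0.37,"dz":0,"ax":0,"ay":0,"az":0,"gripper":1},
    {"dx":-0.9,"dy":0.37,"dz":0,"ax":0,"ay":0,"az":0,"gripper":1},
    {"dx":-0.9,"dy":0.37,"dz":0,"ax":0,"ay":0,"az":0,"gripper":1},
    {"dx":-0.6,"dy":0.2,"dz":0,"ax":0,"ay":0,"az":0,"gripper":1},
  ],
)

```text
clock: 7.22
eef_pos: [541.1, -221.8, 230.6]
eef_rot: [3.141, 0.0, 1.276]
wrist_force: [0.5, 0.5, -2.4]
finger_gap: 39.7
finger_force: 25.0
```

jog_arm(
  commands=[
    {"dx":0,"dy":0,"dz":0,"ax":0,"ay":0,"az":0,"gripper":1},
  ],
)

```text
clock: 7.35
eef_pos: [541.0, -221.5, 230.3]
eef_rot: [3.142, 0.0, 1.275]
wrist_force: [-0.1, 0.5, -2.6]
finger_gap: 39.8
finger_force: 25.0
```

```bash
python3 - <<'E'
from h import *
from scipy.optimize import least_squares
c=cams.camera("wrist");np.save("w3.npy",c,allow_pickle=True);togo(563,-154,230,73.3)
p0=proj(c,[563,-154,108]).astype(int);print(p0)
V=hsv(c)[...,2];m=(V<95).astype(np.uint8);w=np.zeros_like(m);w[p0[1]-42:p0[1]+42,p0[0]-42:p0[0]+42]=1
k=max(cv2.findContours(m*w,0,1)[0],key=cv2.contourArea);x,y,ww,hh=cv2.boundingRect(k);obs=np.array([x-.5+ww/2,y-.5+hh/2])
def box(p):
    P=np.array([proj(c,[p[0]+29*np.cos(a),p[1]+29*np.sin(a),z]) for a in np.linspace(0,6.283,90) for z in(72,108)]);return P.min(0),P.max(0)
s=least_squares(lambda p:sum(box(p))/2-obs,[563,-154],diff_step=1e-3);print(s.x,box(s.x)[1]-box(s.x)[0],ww,hh,obs)
a=cv2.resize(c["image"][max(0,p0[1]-60):p0[1]+60,p0[0]-60:p0[0]+60,::-1],(300,300));b=cv2.resize(c["image"][:,:,::-1],(400,300));cv2.imwrite("pics/w3.png",np.hstack([a,b]))
E
```

```text
t 7.4 pos [ 541.1 -220.4  230.3] yaw [180.   -0.   73.1] q6 -0.15 tool shift/40: [1.748 0.042 0.007]
az/10deg (cw +): -0.020752936534192655
[258 122]
[ 563.70465289 -154.02086723] [55.14615232 56.81054562] 54 56 [259.5 121.5]
```

View pics/w3.png

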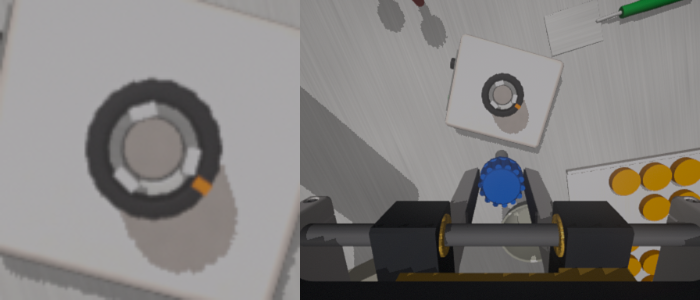

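The view shows the die held between the fingers and the chuck free, with its jaws open. Using the differential measurement I still need to shift 69 mm in tool x and 2.7 mm in tool y, then lower.

jog_arm(
  commands=[
    {"dx":0.87,"dy":0.035,"dz":0,"ax":0,"ay":0,"az":0,"gripper":1},
    {"dx":0.865,"dy":0.035,"dz":0,"ax":0,"ay":0,"az":0,"gripper":1},
    {"dx":0,"dy":0,"dz":0.5,"ax":0,"ay":0,"az":0,"gripper":1},
    {"dx":0,"dy":0,"dz":0.5,"ax":0,"ay":0,"az":0,"gripper":1},
    {"dx":0,"dy":0,"dz":0,"ax":0,"ay":0,"az":0,"gripper":1},
  ],
)

```text
clock: 8.02
eef_pos: [563.5, -153.4, 189.1]
eef_rot: [-3.139, -0.0, 1.278]
wrist_force: [-0.0, -0.3, -1.6]
finger_gap: 39.4
finger_force: 25.0
```

```bash
python3 - <<'E'
from h import *
togo(564,-155,122.5,73.3)
im=[cv2.resize(c["image"][v-45:v+45,u-45:u+45,::-1],(400,400),interpolation=cv2.INTER_CUBIC) for c in(cams.camera("scene"),cams.camera("top")) for u,v in[proj(c,[563,-154,120]).astype(int)]]
cv2.imwrite("pics/p4.png",np.hstack(im))
E
```

```text
t 8.03 pos [ 563.5 -153.4  189.1] yaw [-179.9   -0.    73.2] q6 -0.04 tool shift/40: [-0.036  0.027  1.665]
az/10deg (cw +): -0.008484712142552553
```

View pics/p4.png

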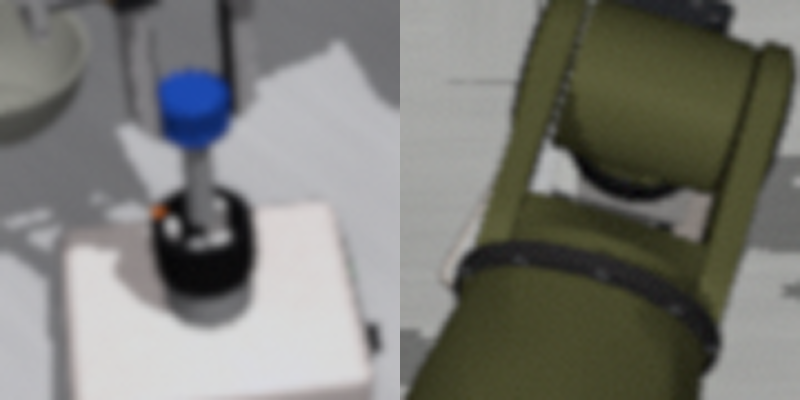

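The scene view shows the stem upright and centred over the open mouth (200,215); the top view is blocked by the arm. Lowering now.

jog_arm(
  commands=[
    {"dx":0,"dy":0,"dz":0.3,"ax":0,"ay":0,"az":0,"gripper":1},
    {"dx":0,"dy":0,"dz":0.3,"ax":0,"ay":0,"az":0,"gripper":1},
    {"dx":0,"dy":0,"dz":0.3,"ax":0,"ay":0,"az":0,"gripper":1},
  ],
)

```text
clock: 8.5
eef_pos: [563.9, -154.6, 152.7]
eef_rot: [-3.141, 0.0, 1.277]
wrist_force: [0.3, -0.8, -2.1]
finger_gap: 39.5
finger_force: 25.0
```

jog_arm(
  commands=[
    {"dx":0,"dy":0,"dz":0.25,"ax":0,"ay":0,"az":0,"gripper":1},
    {"dx":0,"dy":0,"dz":0.2,"ax":0,"ay":0,"az":0,"gripper":1},
    {"dx":0,"dy":0,"dz":0,"ax":0,"ay":0,"az":0,"gripper":1},
  ],
)

```text
clock: 8.88
eef_pos: [563.9, -154.6, 135.2]
eef_rot: [-3.141, -0.0, 1.277]
wrist_force: [-0.2, -0.1, -2.1]
finger_gap: 39.7
finger_force: 25.0
```

jog_arm(
  commands=[
    {"dx":0,"dy":0,"dz":0.15,"ax":0,"ay":0,"az":0,"gripper":1},
    {"dx":0,"dy":0,"dz":0.1,"ax":0,"ay":0,"az":0,"gripper":1},
    {"dx":0,"dy":0,"dz":0,"ax":0,"ay":0,"az":0,"gripper":1},
  ],
)

```text
clock: 9.25
eef_pos: [564.0, -154.6, 125.5]
eef_rot: [-3.141, -0.0, 1.277]
wrist_force: [0.1, 0.1, -1.3]
finger_gap: 39.5
finger_force: 25.0
```

jog_arm(
  commands=[
    {"dx":0,"dy":0,"dz":0.04,"ax":0,"ay":0,"az":0,"gripper":1},
    {"dx":0,"dy":0,"dz":0,"ax":0,"ay":0,"az":0,"gripper":1},
  ],
)

```text
clock: 9.5
eef_pos: [564.1, -154.6, 124.2]
eef_rot: [3.142, -0.0, 1.277]
wrist_force: [-0.4, 0.1, -1.5]
finger_gap: 39.7
finger_force: 25.0
```

jog_arm(
  commands=[
    {"dx":0,"dy":0,"dz":0.025,"ax":0,"ay":0,"az":0,"gripper":1},
    {"dx":0,"dy":0,"dz":0,"ax":0,"ay":0,"az":0,"gripper":1},
  ],
)

```text
clock: 9.75
eef_pos: [564.1, -154.6, 123.1]
eef_rot: [-3.142, -0.0, 1.277]
wrist_force: [0.4, -0.0, -1.9]
finger_gap: 39.6
finger_force: 25.0
```

jog_arm(
  commands=[
    {"dx":0,"dy":0,"dz":0.025,"ax":0,"ay":0,"az":0,"gripper":1},
    {"dx":0,"dy":0,"dz":0,"ax":0,"ay":0,"az":0,"gripper":1},
  ],
)

```text
clock: 10.0
eef_pos: [564.2, -154.7, 122.7]
eef_rot: [3.141, 0.0, 1.277]
wrist_force: [-1.4, 0.7, 3.8]
finger_gap: 39.6
finger_force: 25.0
```

jog_arm(
  commands=[
    {"dx":0,"dy":0,"dz":0.0125,"ax":0,"ay":0,"az":0,"gripper":1},
    {"dx":0,"dy":0,"dz":0,"ax":0,"ay":0,"az":0,"gripper":1},
  ],
)

```text
clock: 10.25
eef_pos: [564.3, -154.7, 122.7]
eef_rot: [3.141, 0.0, 1.277]
wrist_force: [-2.7, 1.7, 10.0]
finger_gap: 39.6
finger_force: 25.0
```

The force rise at TCP z 122.7 matches the expected home height. I'll release and wind the wrist counter-clockwise in place to gain range.

jog_arm(
  commands=[
    {"dx":0,"dy":0,"dz":-0.0125,"ax":0,"ay":0,"az":0,"gripper":0},
    {"dx":0,"dy":0,"dz":0,"ax":0,"ay":0,"az":0,"gripper":0},
    {"dx":0,"dy":0,"dz":0,"ax":0,"ay":0,"az":0,"gripper":0},
    {"dx":0,"dy":0,"dz":0,"ax":0,"ay":0,"az":0,"gripper":0},
    {"dx":0,"dy":0,"dz":0,"ax":0,"ay":0,"az":0,"gripper":0},
  ],
)

```text
clock: 10.88
eef_pos: [564.1, -154.6, 122.1]
eef_rot: [-3.141, 0.0, 1.277]
wrist_force: [-0.2, 0.4, -0.9]
finger_gap: 85.7
finger_force: 0.0
```

```bash
python3 - <<'E'
from h import *
from scipy.optimize import least_squares
s=togo(563.5,-154.3,79); print(s["finger_gap"],s["moment"])
for n in ("scene","wrist"):
    c=cams.camera(n);h=hsv(c);m=(abs(h[...,0]-112)<12)&(h[...,1]>140)
    u,v=proj(c,[563.5,-154.5,122])
    for ce,st in blobs(m):
        if abs(ce[0]-u)+abs(ce[1]-v)<60: print(n,ce,st,"pred",u,v,ray(c,*ce,122).round(1))
E
```

```text
t 10.88 pos [ 564.1 -154.6  122.1] yaw [-180.     0.    73.2] q6 -0.04 tool shift/40: [ 0.003 -0.015  1.078]
85.70394079512985 [-0.00458192 -0.10110178 -0.05730735]
scene [228.4, 165.4] [221, 158, 17, 16, 215] pred 228.83241674931725 165.26283848660756 [ 564.6 -154.8  122. ]
wrist [257.3, 233.0] [228, 201, 60, 65, 2808] pred 256.54230763502284 233.43947618340954 [ 564.1 -154.3  122. ]
```

The die stands upright at (564,−154.6) with its head at the expected height. Winding back and lowering round the sleeve.

jog_arm(
  commands=[
    {"dx":0,"dy":0,"dz":0,"ax":0,"ay":0,"az":-0.98,"gripper":0},
    {"dx":0,"dy":0,"dz":0,"ax":0,"ay":0,"az":-0.98,"gripper":0},
    {"dx":0,"dy":0,"dz":0,"ax":0,"ay":0,"az":-0.98,"gripper":0},
    {"dx":0,"dy":0,"dz":0,"ax":0,"ay":0,"az":-0.98,"gripper":0},
    {"dx":0,"dy":0,"dz":0,"ax":0,"ay":0,"az":-0.98,"gripper":0},
    {"dx":0,"dy":0,"dz":0,"ax":0,"ay":0,"az":-0.98,"gripper":0},
    {"dx":0,"dy":0,"dz":0,"ax":0,"ay":0,"az":-0.98,"gripper":0},
    {"dx":0,"dy":0,"dz":0,"ax":0,"ay":0,"az":-0.98,"gripper":0},
    {"dx":0,"dy":0,"dz":0,"ax":0,"ay":0,"az":-0.98,"gripper":0},
    {"dx":0,"dy":0,"dz":0,"ax":0,"ay":0,"az":-0.98,"gripper":0},
  ],
)

```text
clock: 12.22
eef_pos: [564.1, -154.6, 122.2]
eef_rot: [3.142, 0.0, 2.993]
wrist_force: [-0.7, -0.7, -1.0]
finger_gap: 94.0
finger_force: 0.0
```

jog_arm(
  commands=[
    {"dx":0,"dy":0,"dz":0,"ax":0,"ay":0,"az":0,"gripper":0},
    {"dx":0,"dy":0,"dz":0.4,"ax":0,"ay":0,"az":0,"gripper":0},
    {"dx":0,"dy":0,"dz":0.4,"ax":0,"ay":0,"az":0,"gripper":0},
    {"dx":0,"dy":0,"dz":0.25,"ax":0,"ay":0,"az":0,"gripper":0},
    {"dx":0,"dy":0,"dz":0,"ax":0,"ay":0,"az":0,"gripper":0},
  ],
)

```text
clock: 12.85
eef_pos: [563.7, -154.5, 79.0]
eef_rot: [3.141, -0.002, 2.987]
wrist_force: [-0.1, 0.7, 0.8]
finger_gap: 94.1
finger_force: 0.0
```

```bash
python3 - <<'E'
from h import *
s=togo(564,-154.4,79); print(s["moment"],s["wrist_force"])
E
```

```text
t 12.85 pos [ 563.7 -154.5   79. ] yaw [ 1.800e+02 -1.000e-01  1.711e+02] q6 -1.75 tool shift/40: [-0.008  0.003  0.001]
[ 0.02003643 -0.16530024  0.01043005] [-0.05543062  0.6500364   0.79041878]
```

jog_arm(
  commands=[
    {"dx":0,"dy":0,"dz":0,"ax":0,"ay":0,"az":0,"gripper":1},
    {"dx":0,"dy":0,"dz":0,"ax":0,"ay":0,"az":0,"gripper":1},
    {"dx":0,"dy":0,"dz":0,"ax":0,"ay":0,"az":0,"gripper":1},
    {"dx":0,"dy":0,"dz":0,"ax":0,"ay":0,"az":0,"gripper":1},
    {"dx":0,"dy":0,"dz":0,"ax":0,"ay":0,"az":0,"gripper":1},
  ],
  squeeze=30,
)

```text
clock: 13.48
eef_pos: [564.1, -155.3, 80.4]
eef_rot: [-3.141, 0.0, 2.987]
wrist_force: [-0.8, -4.7, 1.0]
finger_gap: 58.2
finger_force: 30.0
```

jog_arm(
  commands=[
    {"dx":0,"dy":0,"dz":0,"ax":0,"ay":0,"az":0.3,"gripper":1},
    {"dx":0,"dy":0,"dz":0,"ax":0,"ay":0,"az":0.5,"gripper":1},
  ],
  squeeze=50,
)

```text
clock: 13.72
eef_pos: [564.0, -155.4, 80.4]
eef_rot: [-3.14, 0.001, 2.845]
wrist_force: [-1.4, -6.7, 0.1]
finger_gap: 58.1
finger_force: 50.0
```

```bash
python3 - <<'E'
from h import *
s=togo(564,-154.4,79); print(s["moment"],s["wrist_force"],s["effort"][5],s["finger_gap"])
E
```

```text
t 13.72 pos [ 564.  -155.4   80.4] yaw [-179.9    0.   163. ] q6 -1.6 tool shift/40: [0.008 0.025 0.035]
[-0.94256602  0.03496989  0.37165911] [-1.42982961 -6.73211268  0.10973597] -1.4363840594887733 58.059236299320126
```

Free-turning moment is about 0.37 N m. Continuing clockwise.

jog_arm(
  commands=[
    {"dx":0,"dy":0,"dz":0,"ax":0,"ay":0,"az":0.8,"gripper":1},
    {"dx":0,"dy":0,"dz":0,"ax":0,"ay":0,"az":0.8,"gripper":1},
    {"dx":0,"dy":0,"dz":0,"ax":0,"ay":0,"az":0.8,"gripper":1},
    {"dx":0,"dy":0,"dz":0,"ax":0,"ay":0,"az":0.8,"gripper":1},
    {"dx":0,"dy":0,"dz":0,"ax":0,"ay":0,"az":0.5,"gripper":1},
  ],
)

```text
clock: 14.35
eef_pos: [563.6, -156.0, 80.4]
eef_rot: [-3.14, 0.001, 2.198]
wrist_force: [-5.1, -10.3, 1.8]
finger_gap: 58.1
finger_force: 50.0
```

```bash
cat > m.py <<'E'
from h import *
s=togo(564,-154.4,79); print(s["moment"].round(2),s["wrist_force"].round(1),s["effort"][5].round(2),s["finger_gap"].round(1))
E
python3 m.py
```

```text
t 14.35 pos [ 563.6 -156.    80.4] yaw [-1.799e+02  1.000e-01  1.259e+02] q6 -0.96 tool shift/40: [0.027 0.032 0.034]Traceback (most recent call last):
  File "m.py", line 2, in <module>
    s=togo(564,-154.4,79); print(s["moment"].round(2),s["wrist_force"].round(1),s["effort"][5].round(2),s["finger_gap"].round(1))
                                                                                                        ^^^^^^^^^^^^^^^^^^^^^
AttributeError: 'float' object has no attribute 'round'
```

jog_arm(
  commands=[
    {"dx":0,"dy":0,"dz":0,"ax":0,"ay":0,"az":0.5,"gripper":1},
    {"dx":0,"dy":0,"dz":0,"ax":0,"ay":0,"az":0.5,"gripper":1},
    {"dx":0,"dy":0,"dz":0,"ax":0,"ay":0,"az":0.5,"gripper":1},
    {"dx":0,"dy":0,"dz":0,"ax":0,"ay":0,"az":0.5,"gripper":1},
  ],
)

```text
clock: 14.85
eef_pos: [563.3, -156.2, 80.4]
eef_rot: [-3.14, 0.002, 1.85]
wrist_force: [-8.9, -10.6, 3.1]
finger_gap: 57.8
finger_force: 50.0
```

```bash
python3 m.py
```

```text
t 14.85 pos [ 563.3 -156.2   80.4] yaw [-1.799e+02  1.000e-01  1.060e+02] q6 -0.61 tool shift/40: [0.038 0.029 0.035]Traceback (most recent call last):
  File "m.py", line 2, in <module>
    s=togo(564,-154.4,79); print(s["moment"].round(2),s["wrist_force"].round(1),s["effort"][5].round(2),s["finger_gap"].round(1))
                                                                                                        ^^^^^^^^^^^^^^^^^^^^^
AttributeError: 'float' object has no attribute 'round'
```

```bash
sed -i 's/,s\["finger_gap"\].round(1)//' m.py; python3 m.py
```

```text
t 14.85 pos [ 563.3 -156.2   80.4] yaw [-1.799e+02  1.000e-01  1.060e+02] q6 -0.61 tool shift/40: [0.038 0.029 0.035]
[-1.89  1.24  0.31] [ -8.9 -10.6   3.1] -1.11
```

jog_arm(
  commands=[
    {"dx":-0.02,"dy":-0.015,"dz":0,"ax":0,"ay":0,"az":0.5,"gripper":1},
    {"dx":-0.01,"dy":-0.01,"dz":0,"ax":0,"ay":0,"az":0.5,"gripper":1},
  ],
)

```text
clock: 15.1
eef_pos: [563.1, -156.3, 80.4]
eef_rot: [-3.141, 0.0, 1.675]
wrist_force: [-3.5, -0.0, 3.4]
finger_gap: 57.4
finger_force: 50.0
```

```bash
python3 m.py
```

```text
t 15.1 pos [ 563.1 -156.3   80.4] yaw [-180.    0.   96.] q6 -0.44 tool shift/40: [0.046 0.029 0.035]
[-0.08  0.43  0.3 ] [-3.5 -0.   3.4] -1.11
```

jog_arm(
  commands=[
    {"dx":0,"dy":0,"dz":0,"ax":0,"ay":0,"az":0.5,"gripper":1},
    {"dx":0,"dy":0,"dz":0,"ax":0,"ay":0,"az":0.5,"gripper":1},
  ],
)

```text
clock: 15.35
eef_pos: [562.9, -156.3, 80.4]
eef_rot: [-3.14, 0.0, 1.501]
wrist_force: [-7.0, -2.2, 5.0]
finger_gap: 58.0
finger_force: 50.0
```

```bash
python3 m.py
```

```text
t 15.35 pos [ 562.9 -156.3   80.4] yaw [-179.9    0.    86. ] q6 -0.26 tool shift/40: [0.05  0.025 0.035]
[-0.4   0.91  0.31] [-7.  -2.2  5. ] -1.11
```

jog_arm(
  commands=[
    {"dx":0,"dy":0.02,"dz":0,"ax":0,"ay":0,"az":0.5,"gripper":1},
    {"dx":0,"dy":0,"dz":0,"ax":0,"ay":0,"az":0.5,"gripper":1},
  ],
)

```text
clock: 15.6
eef_pos: [562.7, -156.3, 80.3]
eef_rot: [-3.138, 0.001, 1.327]
wrist_force: [-16.3, -0.7, 10.0]
finger_gap: 58.1
finger_force: 50.0
```

```bash
python3 m.py
```

```text
t 15.6 pos [ 562.7 -156.3   80.3] yaw [-1.798e+02  1.000e-01  7.600e+01] q6 -0.09 tool shift/40: [0.054 0.02  0.033]
[-0.3   2.27  0.38] [-16.3  -0.7  10. ] -1.1
```

jog_arm(
  commands=[
    {"dx":0,"dy":0,"dz":0,"ax":0,"ay":0,"az":0.5,"gripper":1},
    {"dx":0,"dy":0,"dz":0,"ax":0,"ay":0,"az":0.5,"gripper":1},
  ],
)

```text
clock: 15.85
eef_pos: [562.5, -156.2, 80.3]
eef_rot: [-3.138, 0.002, 1.152]
wrist_force: [-17.8, 0.1, 10.7]
finger_gap: 58.0
finger_force: 50.0
```

```bash
python3 m.py
```

```text
t 15.85 pos [ 562.5 -156.2   80.3] yaw [-1.798e+02  1.000e-01  6.600e+01] q6 0.09 tool shift/40: [0.057 0.016 0.033]
[-0.3   2.56  0.36] [-17.8   0.1  10.7] -1.1
```

jog_arm(
  commands=[
    {"dx":-0.01,"dy":-0.025,"dz":0,"ax":0,"ay":0,"az":0.5,"gripper":1},
    {"dx":-0.01,"dy":-0.02,"dz":0,"ax":0,"ay":0,"az":0.5,"gripper":1},
  ],
)

```text
clock: 16.1
eef_pos: [562.2, -156.2, 80.4]
eef_rot: [3.141, 0.0, 0.978]
wrist_force: [2.3, -2.0, -1.9]
finger_gap: 58.0
finger_force: 50.0
```

```bash
python3 m.py
```

```text
t 16.1 pos [ 562.2 -156.2   80.4] yaw [180.   0.  56.] q6 0.26 tool shift/40: [0.061 0.012 0.035]
[-0.25 -0.48  0.34] [ 2.3 -2.  -1.9] -1.09
```

jog_arm(
  commands=[
    {"dx":0,"dy":0,"dz":0,"ax":0,"ay":0,"az":0.5,"gripper":1},
    {"dx":0,"dy":0,"dz":0,"ax":0,"ay":0,"az":0.5,"gripper":1},
  ],
)

```text
clock: 16.35
eef_pos: [562.1, -156.0, 80.4]
eef_rot: [-3.141, 0.0, 0.803]
wrist_force: [-3.0, 0.2, 2.5]
finger_gap: 58.3
finger_force: 50.0
```

```bash
python3 m.py
```

```text
t 16.35 pos [ 562.1 -156.    80.4] yaw [-180.    0.   46.] q6 0.43 tool shift/40: [0.063 0.006 0.034]
[0.02 0.46 0.66] [-3.   0.2  2.5] -0.86
```

Torque is climbing: 0.66 against 0.33 free, a rise of about 0.3. I'll add about 6° more in small steps.

jog_arm(
  commands=[
    {"dx":0,"dy":0,"dz":0,"ax":0,"ay":0,"az":0.3,"gripper":1},
    {"dx":0,"dy":0,"dz":0,"ax":0,"ay":0,"az":0.3,"gripper":1},
  ],
)

```text
clock: 16.6
eef_pos: [562.0, -156.0, 80.4]
eef_rot: [-3.141, 0.001, 0.7]
wrist_force: [-3.8, 0.7, 3.2]
finger_gap: 57.9
finger_force: 50.0
```

```bash
python3 m.py
```

```text
t 16.6 pos [ 562.  -156.    80.4] yaw [-180.     0.    40.1] q6 0.54 tool shift/40: [0.063 0.002 0.035]
[0.09 0.59 0.72] [-3.8  0.7  3.2] -0.12
```

Rise is 0.39 N m by the sensor and about 0.45 by angle, which is inside the band. I'll stop, let go and lift clear.

jog_arm(
  commands=[
    {"dx":0,"dy":0,"dz":0,"ax":0,"ay":0,"az":0,"gripper":1},
    {"dx":0,"dy":0,"dz":0,"ax":0,"ay":0,"az":0,"gripper":1},
  ],
)

```text
clock: 16.85
eef_pos: [562.0, -156.0, 80.4]
eef_rot: [-3.141, 0.0, 0.702]
wrist_force: [-6.0, 0.8, 5.7]
finger_gap: 57.9
finger_force: 50.0
```

```bash
python3 m.py
```

```text
t 16.85 pos [ 562.  -156.    80.4] yaw [-180.     0.    40.2] q6 0.54 tool shift/40: [0.062 0.002 0.034]
[0.14 0.91 0.13] [-6.   0.8  5.7] 0.12
```

jog_arm(
  commands=[
    {"dx":0,"dy":0,"dz":0,"ax":0,"ay":0,"az":0,"gripper":0},
    {"dx":0,"dy":0,"dz":0,"ax":0,"ay":0,"az":0,"gripper":0},
    {"dx":0,"dy":0,"dz":0,"ax":0,"ay":0,"az":0,"gripper":0},
    {"dx":0,"dy":0,"dz":0,"ax":0,"ay":0,"az":0,"gripper":0},
    {"dx":0,"dy":0,"dz":-0.5,"ax":0,"ay":0,"az":0,"gripper":0},
    {"dx":0,"dy":0,"dz":-0.9,"ax":0,"ay":0,"az":0,"gripper":0},
    {"dx":0,"dy":0,"dz":-0.9,"ax":0,"ay":0,"az":0,"gripper":0},
    {"dx":-0.9,"dy":0,"dz":-0.9,"ax":0,"ay":0,"az":0,"gripper":0},
    {"dx":-0.9,"dy":0,"dz":0,"ax":0,"ay":0,"az":0,"gripper":0},
    {"dx":0,"dy":0,"dz":0,"ax":0,"ay":0,"az":0,"gripper":0},
  ],
)

```text
clock: 18.1
eef_pos: [506.2, -203.6, 208.8]
eef_rot: [3.141, -0.0, 0.699]
wrist_force: [0.3, -0.2, 0.5]
finger_gap: 93.6
finger_force: 0.0
```

```bash
python3 - <<'E'
from h import *
cs=cams.camera("scene");cw=cams.camera("wrist")
for n,c in(("scene",cs),("wrist",cw)):
    h=hsv(c);m=(abs(h[...,0]-112)<12)&(h[...,1]>140);u,v=proj(c,[563.8,-154.4,122])
    for ce,st in blobs(m):
        if abs(ce[0]-u)+abs(ce[1]-v)<60: print(n,ce,st,"pred",u,v,ray(c,*ce,122).round(1))
u,v=proj(cs,[563,-154,110]).astype(int)
a=cv2.resize(cs["image"][v-45:v+45,u-45:u+45,::-1],(400,400),interpolation=cv2.INTER_CUBIC)
u,v=proj(cw,[563,-154,110]).astype(int);a2=cv2.resize(cw["image"][max(v-70,0):max(v-70,0)+140,u-70:u+70,::-1],(400,400))
cv2.imwrite("pics/p5.png",np.hstack([a,a2]))
E
```

```text
scene [228.8, 165.6] [221, 158, 18, 16, 227] pred 228.75954548415066 165.34066812587474 [ 564.3 -153.6  122. ]
wrist [256.6, 118.4] [235, 97, 45, 45, 1431] pred 257.8981509048854 118.9747691546842 [ 563.4 -153.2  122. ]
```

View pics/p5.png

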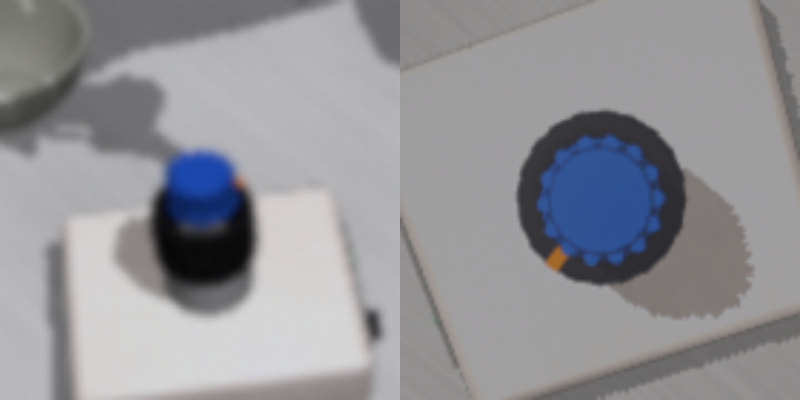

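The final views show the blue die seated upright and concentric in the sleeve, the marker turned and the gripper clear.

```bash
python3 -c "
from cell import job;print(job.sign_off())"
```

```text
the job is handed in; nothing more can be done
None
```

The blue die is fully home and upright in the chuck, tightened to a torque rise of about 0.4 N m and released; nothing else was touched, and the job was handed in at about 18 s.

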